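# Clamp the handpiece stand under the ring nut without turning the pressure knob

### The job

Fit the handpiece stand to the engraver's air control box: slide its forked foot gently round the square collar under the black ring nut until it is fully home and square, then screw only the ring nut down, clockwise, until it is finger-tight on the foot (about 0.2 N m stiffer to turn than when it ran free, never more than 0.3). The pressure knob standing in the middle of the nut is already set: do not turn it. Leave the file, the brass frame and the handpiece on the bench alone.

Things in the scene. Friction and masses are not known exactly. Their poses are not given: they have to be found in the camera images.
- box: Grey steel air control box of a pneumatic engraver, fixed to the bench, 200 x 280 mm, 75 mm high. Origin: centre of its underside; z up, x along its short side, y along its long side. On its flat top panel (z = 75 mm): regulator neck with ring nut and knob at (0, -60) mm, a low gauge (48 mm wide, 8 mm high) at (68, -106) and a low rocker switch at (-74, -116).
- neck (a point): Point on the axis of the regulator neck at panel height, at (0, -60, 75) mm in the box's frame; axes as the box's. Collar, ring nut and pressure knob all stand on this vertical axis.
- collar: Square aluminium collar on the panel at the root of the neck, 30 x 30 mm and 4.5 mm high, square with the box, fixed; a 28 mm round thread rises above it. The stand's foot goes round it. Origin at point neck.
- ring: The outer control: black ring nut with fluted rim, 54 mm across, 14 mm high, on the neck below the knob. Origin: on the axis at its underside, 10 to 12 mm above the panel at the start. Turned clockwise seen from above it screws down 16 mm a turn (2.55 mm per rad). A worn rubber washer (49 mm across) stands 0.5 to 4 mm out below it, how far is not known: it meets the foot after 0.4 to 2.6 rad.
- knob (a joint): The inner control, to be left alone: grey pressure knob on the same axis above the ring nut, 40 mm across, from 27 to 49 mm above the panel. Angle in rad, growing clockwise seen from above, from -2.4 to 2.4. It turns easily (0.03 N m).
- knob_mark (a point): End of the white line on the knob's top, 16 mm from the axis, 49 mm above the panel.
- stand: Loose handpiece stand, 0.34 kg, lying flat on the panel, fork towards the neck: steel foot plate 68 mm wide (x), 4 mm thick, from y = -22 to 92 mm, with a wooden block on it. Origin: in the slot on the plate's underside; fully home it lies at point neck. y points from slot to block, along the box's y when home. Starts 46 to 64 mm out along y, up to 8 mm aside, up to 0.2 rad askew.
- stand_block (a point): Centre of the top of the stand's wooden block, at (0, 69, 38) mm in the stand's frame; axes as the stand's. The block is 30 mm wide (x), 46 mm long (y) and 34 mm high, with two 15 mm holes in its top.
- file: Hand file with a wooden handle, 260 mm long, lying on the bench beside the box. Origin at its middle on the bench; x from handle to tip.
- escutcheon: Brass frame, 70 x 62 mm and 6 mm high, lying on the bench before the box. Origin: centre of its underside.
- handpiece: Pneumatic graver handpiece, 120 mm long, 16 mm thick, lying on the bench beside the box. Origin at its middle on the bench; x along it.
- ring_mid (a point): Middle of the ring nut, on its axis, 7 mm above its underside. Free, it turns against a steady drag of 0.3 N m and stays where left. Once the washer bears, the torque rises slowly, about 0.03 N m per 0.1 rad; 0.2 N m over the free drag is finger-tight (70 N of clamping), under 0.12 slack, over 0.3 too tight. Compare readings taken alike: at a standstill they lie lower than in motion.
- slot_end (a point): Middle of the closed end of the foot's slot, at (0, 15, 2) mm in the stand's frame; axes as the stand's. The slot is 32 mm wide and open from here to the fork's tips at y = -22 mm. Fully home, the slot end touches the collar. Round the slot eleven pips stand 1 mm proud of the plate (5 mm above the panel); the nut's washer bears on them.
Mind the look-alikes: they are no part of the job. Several things have the shape of the stand; the one meant has the colours described above.

How it is judged:
By the outcome, as a careful person would: the job done as asked, in the order asked, and still so for the second after the job is handed in, with the robot touching nothing.
It also fails if it takes over 72 s, if anything falls off the work surface, if the arm or the gripper's body presses on something with over 40 N, if the wrist force passes 120 N, or if a joint passes its speed limit or range.

### The arm

A 6-joint arm with a two-finger parallel gripper is mounted at the origin on the work surface. World frame = base frame: x ahead of the robot, y to its left, z up, the work surface at z = 0. Lengths are in m, angles in rad, forces in N, time in s.
With the tool pointing down it reaches from about 0.3 to 0.75 m from the base axis. Payload 8.5 kg.
Tool frame: the origin (TCP) lies midway between the tips of the shut fingers; the grasp point (between the pads) lies 19 mm behind it (bot.grip_depth is the distance from the TCP to the grasp point, in m); z points along the fingers, y is the direction in which the jaws open and shut (so a half turn about z gives the same grasp; the last joint's range is limited). The gripper opens to 88 mm and grips with 3 to 60 N. Pads are 18 mm wide; open, the fingers measure 123 mm over their backs; the gripper's body (75 mm by 187 mm) begins 45 mm behind the grasp point.
Start: joints at [-1.52, 0.381, 1.297, -0, 1.464, -0.215], TCP at [0.144, -0.531, 0.239] pointing down, gripper open.
Joint ranges: [-3.11, 3.11], [-0.89, 2.33], [0.22, 2.48], [-1.42, 4.56], [0.17, 2.85], [-2.88, 2.88]. Speed limits (rad/s): [2.39, 2.39, 3.14, 3.14, 3.14, 3.14].

### API

Orientations are given as a unit quaternion [x, y, z, w].
In Python, from station import bot gives the robot as it stands. The module is installed in compiled form; this text tells all that it offers.
- The arm moves only by the tool play_rows, never from a script. Its argument "deltas" is a list of rows, each a list of 5 numbers: the opening, from 0 (shut) to 1 (fully open), then the shift along the tool's x, y, z in units of 40 mm (1.0 is 40 mm), then the turn about the tool's z in rad. A call has 1 to 20 rows; each row shifts and turns the commanded pose from where the row before left it, along the tool's axes as they then stand; what a row does not reach is not made up. A row lasts 1/8 s, in which the tool goes at most 62.5 mm and 10.7 degrees, less where a joint would pass 70% of its speed; a pose out of reach is approached as far as the arm can. A call is refused whole if a number of a shift passes 1 or a number of a turn 0.188, either way. A call with a gripper value outside its range is refused whole. The fingers move at their own pace and stop on an object; "grip_force" is the grip in N (left out, the last holds). Time passes only in rows, so rows that do not move let the fingers close. It gives the time, the measured TCP pose, the force and the opening at its end, in the units of the state.
- bot.get_obs(): the state, without advancing time (a new reading comes with each control period).
- bot.snapshot(name): name is "scene" or "top" or "wrist"; returns a dict with "image" (384x512x3 uint8, blue, green, red), "vertical_fov" (degrees; the focal length in pixels is half the picture's height over the tangent of half this angle, whatever the lens; pixels are square), "cx", "cy" (the principal point, pixels), "k1" (the pictures are not rectified: a ray, as slopes to the right and down, at radius r is drawn at 1 + k1 r^2 times it, then the intrinsics apply), "position" and "rotation" of the camera in the world. Camera axes: x right, y down, z forward; pixel columns grow to the right and rows downward; lengths in m; the calibration is good to about 2 mm. A picture is of the moment at which its call begins. There is no depth.
- bot.hand_in(): hands the job in, once; it reports no verdict.
The state is a dict: "time_s": time; "qpos": joint angles; "joint_velocities": joint speeds; "tau": joint torques, N m; "eef_pos": TCP position; "eef_rot": TCP orientation; "wrist_force": force on the tool from outside, world axes, zero at the start; "wrist_torque": the same for the moment, N m; "opening": finger opening in m.
Only numpy, scipy, OpenCV 4.12 (cv2) and the standard library are available. Lean on these libraries where they do the work, as an engineer would, in place of code of your own. Each camera call takes 0.05 s, during which the arm holds its last target. There are 200 camera calls.

## Working session

There is one attempt and no reset: what is moved stays moved. The work goes in short steps, Python scripts to look and compute and a tool call to move; the robot and the scene stay as the last step left them, time stands still between calls to the robot, and variables do not carry over. Pictures are saved under pics/ and viewed, about 8 in all and at most 12, crops included, and the job is handed in when it is done.

Besides the shell and the picture viewer there is one more tool, called after "Emit:" as name([rows], argument=value, ...), one row to a line, values as JSON. play_rows: Moves the arm, as the interface text tells. Its arguments: {"type":"object","properties":{"deltas":{"type":"array","items":{"type":"array","items":{"type":"number"}}},"grip_force":{"type":"number"}},"required":["deltas"]}

```bash
mkdir -p pics
cat > h.py <<'E'
import numpy as np, cv2
from station import bot
def snap(n,fn=None):
    s=bot.snapshot(n)
    if fn: cv2.imwrite('pics/'+fn,s['image'])
    return s
def K(s):
    f=s['image'].shape[0]/2/np.tan(np.radians(s['vertical_fov'])/2); return f
def R(s):
    r=np.array(s['rotation'],float)
    if r.size==4:
        from scipy.spatial.transform import Rotation as Q
        return Q.from_quat(r).as_matrix()
    return r.reshape(3,3)
def ray(s,u,v):
    f=K(s); d=np.array([(u-s['cx'])/f,(v-s['cy'])/f]); p=d.copy()
    for _ in range(20): p=d/(1+s['k1']*(p@p))
    w=R(s)@np.array([p[0],p[1],1.]); return np.array(s['position']),w/np.linalg.norm(w)
def onz(s,u,v,z):
    o,w=ray(s,u,v); return o+w*(z-o[2])/w[2]
def proj(s,P):
    c=R(s).T@(np.array(P)-s['position']); p=c[:2]/c[2]; p=p*(1+s['k1']*(p@p)); return p*K(s)+[s['cx'],s['cy']]
E
python3 - <<'E'
from h import *
a=snap('top','top0.png'); b=snap('scene','scene0.png'); w=snap('wrist','wrist0.png')
for s in (a,b,w): print(s['position'],np.round(R(s),3).tolist(),s['vertical_fov'],s['cx'],s['cy'],s['k1'])
print(bot.get_obs())
cv2.imwrite('pics/both.png',np.vstack([np.hstack([cv2.resize(a['image'],(400,300)),cv2.resize(b['image'],(400,300))]),np.hstack([cv2.resize(w['image'],(400,300)),np.zeros((300,400,3),np.uint8)])]))
E
```

```text
[0.5046363  0.04189121 0.92037506] [[-0.015, -0.993, 0.118], [-1.0, 0.016, 0.013], [-0.015, -0.118, -0.993]] 50.72159291527008 249.4535828532353 186.36424567856596 -0.1257678867150918
[ 1.25800436 -0.72487751  0.88706364] [[0.768, 0.39, -0.508], [0.641, -0.484, 0.596], [-0.013, -0.783, -0.622]] 43.364317635994496 257.3892269615541 189.7424628134023 0.05663920249873934
[ 0.22028755 -0.5106993   0.38481673] [[0.263, -0.921, -0.288], [-0.965, -0.251, -0.078], [-0.001, 0.298, -0.954]] 70.56557747530624 254.14089061725338 190.45138075178022 0.0073033639621286625
{'time_s': 0.15, 'qpos': array([-1.52030332e+00,  3.81040114e-01,  1.29801551e+00,  4.45909644e-06,
        1.46358969e+00, -2.15319575e-01]), 'joint_velocities': array([ 0.0003047 , -0.00271138, -0.00178325, -0.00148558,  0.00074137,
       -0.00231815]), 'tau': array([ 1.11309786e-03, -4.38089025e+01, -2.24611902e+01,  7.13331741e-02,
        3.43905785e-02, -8.76259151e-05]), 'eef_pos': array([ 0.14445933, -0.5304792 ,  0.2383042 ]), 'eef_rot': array([ 9.91180847e-01,  1.32515103e-01,  4.55367473e-05, -5.24362952e-04]), 'wrist_force': array([0.40742438, 0.43676864, 0.82111976]), 'wrist_torque': array([-0.00953581,  0.00046149, -0.01119193]), 'opening': 0.08786937606715331}
```

View pics/top0.png

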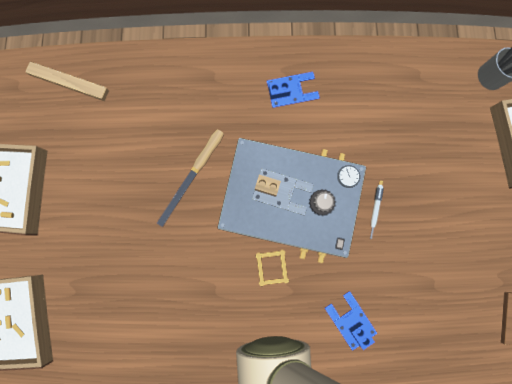

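View pics/scene0.png

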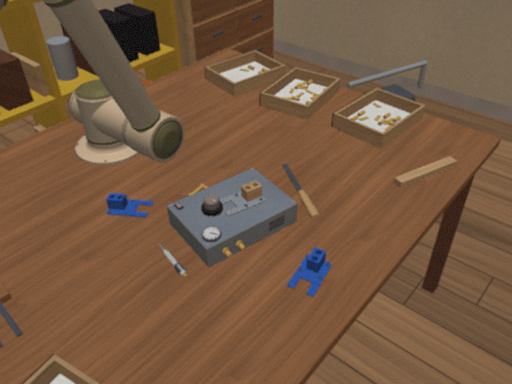

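The top view shows three stand shapes. Blue ones sit on the bench at (292,90) and (352,320). A steel plate with a wooden block sits on the box at (285,193), which matches the description. The ring and knob are at (323,202), the gauge at (349,176) and the switch at (340,243). I'll confirm with a crop and measure.

Run:
```python
from h import *
a=snap('top'); im=a['image']
c=im[130:265,210:375]; cv2.imwrite('pics/crop.png',cv2.resize(c,None,fx=4.4,fy=4.4,interpolation=cv2.INTER_CUBIC))
# box by contour: bluish-grey
hsv=cv2.cvtColor(im,cv2.COLOR_BGR2HSV)
print(hsv[215,240],hsv[160,300],hsv[195,285])
m=((im[...,0].astype(int)-im[...,2]>5)&(hsv[...,1]<120)).astype(np.uint8)
m=cv2.morphologyEx(m,cv2.MORPH_CLOSE,np.ones((7,7)));
cs=max(cv2.findContours(m,0,2)[0],key=cv2.contourArea)
r=cv2.minAreaRect(cs); print(r); 
ap=cv2.approxPolyDP(cs,8,True)[:,0]; print(ap.tolist())
for p in ap: print(onz(a,*p,0.075).round(4))
for n,p,z in [('knob',(323,201.5),.124),('gauge',(348.5,176.5),.083),('switch',(340,243),.08),('block',(267.5,184.5),.113)]: print(n,onz(a,*p,z).round(4))
```

```text
[106  51 175] [106  50 177] [105  41 193]
((292.45245361328125, 197.21290588378906), (133.19532775878906, 93.35498809814453), 12.600159645080566)
[[240, 138], [218, 227], [347, 256], [365, 167]]
[0.7094 0.0715 0.075 ]
[0.5208 0.1197 0.075 ]
[ 0.4561 -0.1474  0.075 ]
[ 0.6424 -0.1936  0.075 ]
knob [ 0.5667 -0.0926  0.124 ]
gauge [ 0.6214 -0.1552  0.083 ]
switch [ 0.4834 -0.1326  0.08  ]
block [0.6036 0.0161 0.113 ]
```

View pics/crop.png

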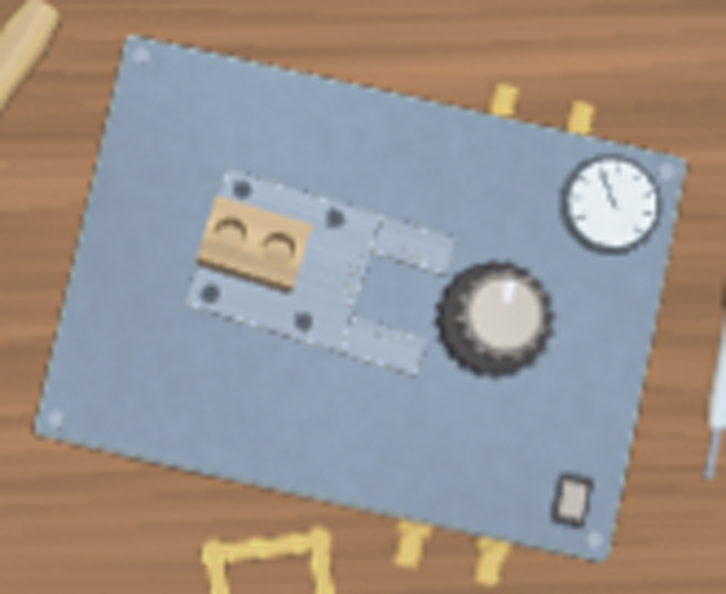

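The crop confirms it: the target is the grey steel fork plate with the wooden block, on the panel. It points at the ring nut, and the white mark on the knob is near (508,290) in the crop. Box yaw is about -0.243 rad, and the neck is near (0.568,-0.095). I'll go above it and look closely with the wrist camera.

Emit:
play_rows([
  [1,0,0,0,-0.177],
  [1,0,0,0,-0.177],
  [1,0,0,0,-0.177],
  [1,0,0,0,-0.177],
  [1,0,0,0,-0.177],
  [1,0,0,0,-0.177],
  [1,0,0,0,0],
], grip_force=20)

```text
time_s: 1.08
eef_pos: [0.1445, -0.5306, 0.2386]
eef_rot: [0.788, 0.616, 0.0, -0.0]
wrist_force: [-0.7, -0.6, 0.4]
opening: 0.0879
```

Emit:
play_rows([
  [1,0.5,0.25,0,0],
  [1,0.96,0.52,0,0],
  [1,0.96,0.52,0,0],
  [1,0.96,0.52,0,0],
  [1,0.96,0.52,0,0],
  [1,0.96,0.52,0,0],
  [1,0.96,0.52,0,0],
  [1,0.96,0.52,0,0],
  [1,0.96,0.52,0,0],
  [1,0.96,0.52,0,0],
  [1,0.96,0.52,0,0],
  [1,0.96,0.52,0,0],
  [1,0.96,0.52,0,0],
  [1,0.96,0.52,0,0],
  [1,0.96,0.52,0,0],
  [1,0.5,0.25,0,0],
  [1,0,0,0,0],
  [1,0,0,0,0],
])

```text
time_s: 3.32
eef_pos: [0.5848, -0.0448, 0.2388]
eef_rot: [0.788, 0.616, -0.0, -0.0]
wrist_force: [-0.1, -0.8, 0.1]
opening: 0.0884
```

Run:
```python
from h import *
w=snap('wrist','w1.png'); o=bot.get_obs(); print(o['time_s'],o['eef_pos'],o['eef_rot'],w['position'],o['qpos'],o['wrist_force'],o['wrist_torque'])
a=snap('top')
for p in [(261.1,168.6),(253.2,199.3),(313.4,184.5),(305,215.2)]: print(onz(a,*p,.079).round(4))
```

```text
3.375 [ 0.58477976 -0.04517308  0.23893997] [ 7.88012337e-01  6.15659444e-01 -7.03417058e-05 -1.97936095e-05] [0.60468575 0.029854   0.38539331] [-2.78753860e-01  4.45370050e-01  1.19107929e+00 -9.06836418e-05
  1.50525808e+00 -3.43966703e-02] [-0.30794243 -0.57783204 -0.1723187 ] [-0.07004343 -0.07056456 -0.0550698 ]
[0.6417 0.0278 0.079 ]
[0.5772 0.0454 0.079 ]
[ 0.6062 -0.0812  0.079 ]
[ 0.5423 -0.0616  0.079 ]
```

View pics/w1.png

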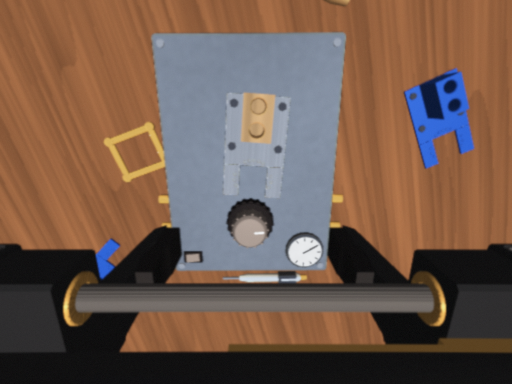

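The wrist view is nearly aligned with the box. The stand plate spans about (227..290, 93..197), the block is at (258,118), the knob at (250,232), the gauge at (305,250) and the switch at (193,257). I'll enlarge it for precise corners.

Run:
```python
from h import *
im=cv2.imread('pics/w1.png'); c=im[85:265,190:310]
c=cv2.resize(c,None,fx=3.3,fy=3.3,interpolation=cv2.INTER_CUBIC)
c=cv2.convertScaleAbs(c,alpha=1.5,beta=-90)
for k in range(0,c.shape[1],66): cv2.line(c,(k,0),(k,4),(0,0,255))
for k in range(0,c.shape[0],66): cv2.line(c,(0,k),(4,k),(0,0,255))
cv2.imwrite('pics/w1c.png',c); print(c.shape)
```

```text
(594, 396, 3)
```

View pics/w1c.png

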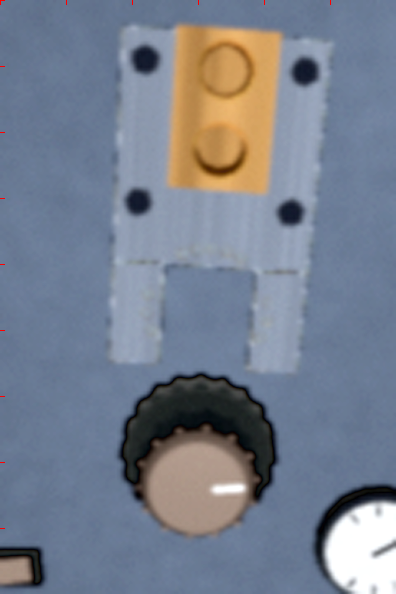

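```bash
cat >> h.py <<'E'
def frame(o):
    from scipy.spatial.transform import Rotation as Q
    return Q.from_quat(o['eef_rot']).as_matrix()
E
python3 - <<'E'
from h import *
w=snap('wrist'); f=lambda x,y:(x/3.3+190-.3,y/3.3+85-.3)
B=[onz(w,u,v,.075)[:2] for u,v in [(153,34),(345,33),(327,270),(178,270)]]
print(np.round(B,4)); ctr=np.mean(B,0)
v=(B[0]-B[3]+B[1]-B[2]); yaw=np.arctan2(v[1],v[0])-np.pi/2; vx=(B[1]-B[0]+B[2]-B[3]); print('box',ctr,yaw,np.arctan2(vx[1],vx[0]),np.linalg.norm(v)/2,np.linalg.norm(vx)/2)
P={n:onz(w,*f(*p),.079)[:2] for n,p in dict(bl=(122,25),br=(330,40),tl=(108,362),tr=(297,372),sl=(163,265),sr=(252,271),il=(157,364),ir=(248,371)).items()}
for n in P: print(n,P[n].round(4))
ya=P['bl']+P['br']-P['tl']-P['tr']; xa=P['br']-P['bl']+P['tr']-P['tl']
print('stand yaw',np.arctan2(ya[1],ya[0])-np.pi/2,np.arctan2(xa[1],xa[0]),np.linalg.norm(ya)/2,np.linalg.norm(xa)/2)
sy=np.arctan2(ya[1],ya[0])-np.pi/2; Y=np.array([-np.sin(sy),np.cos(sy)])
c=(P['bl']+P['br']+P['tl']+P['tr'])/4; org=c-.035*Y; print('stand origin',org,'from slot end',(P['sl']+P['sr'])/2-.015*Y,'block',org+.069*Y)
for yw in (yaw,-.243):
  By=np.array([-np.sin(yw),np.cos(yw)]);Bx=np.array([By[1],-By[0]])
  n=ctr-.06*By; print('neck',n,'stand rel',(org-n)@Bx,(org-n)@By)
print('knob',onz(w,*f(196,487),.124), 'gauge',onz(w,304.5,250,.083),'mark',onz(w,*f(243,489),.124))
for n in [(.568,-.0955,.124),(.568,-.0955,.1)]: print(((proj(w,n)-[190,85])*3.3).round(1))
E
```

```text
[[ 0.522   0.1208]
 [ 0.7108  0.0747]
 [ 0.6479 -0.195 ]
 [ 0.4572 -0.1475]]
box [ 0.5844953  -0.03675893] -0.23304286558251652 -0.241843358467396 0.27647739397949417 0.19545439428569533
bl [0.5797 0.0492]
br [0.6437 0.0286]
tl [ 0.5438 -0.0595]
tr [ 0.609  -0.0797]
sl [ 0.5722 -0.03  ]
sr [ 0.6018 -0.0395]
il [ 0.5607 -0.0645]
ir [ 0.5919 -0.0751]
stand yaw -0.31428601344197227 -0.30595477277698857 0.11411236204506649 0.06780616083706022
stand origin [ 0.58322439 -0.04866208] from slot end [ 0.5823437  -0.04900395] block [0.60455488 0.01695811]
neck [ 0.57063894 -0.09513702] stand rel 0.001512352852034511 0.04812510214074406
neck [ 0.57005836 -0.09499616] stand rel 0.00163051588228162 0.04814074925324347
knob [ 0.56852314 -0.09404707  0.124     ] gauge [ 0.62420767 -0.15385936  0.083     ] mark [ 0.58302314 -0.09838932  0.124     ]
[194.6 490.3]
[195.8 459.2]
```

Emit:
play_rows([
  [1,0,0,0,0.065],
  [1,0.8,0,0,0],
  [1,0.82,0,0,0],
  [1,0,0,0.8,0],
  [1,0,0,0.8,0],
  [1,0,0,0.8,0],
  [1,0,0,0.5,0],
  [1,0,0,0.35,0],
  [1,0,0,0.3,0],
  [1,0,0,0.2,0],
  [1,0,0,0.1,0],
  [1,0,0,0,0],
])

```text
time_s: 4.97
eef_pos: [0.6052, 0.0168, 0.0848]
eef_rot: [0.807, 0.59, 0.0, 0.0]
wrist_force: [0.6, 0.2, -0.2]
opening: 0.0881
```

Emit:
play_rows([
  [0.5,0,0,0,0],
  [0.4,0,0,0,0],
  [0.3,0,0,0,0],
  [0.3,0,0,0,0],
  [0.2,0,0,0,0],
  [0.2,0,0,0,0],
  [0.2,0,0,0,0],
], grip_force=15)

```text
time_s: 5.85
eef_pos: [0.6049, 0.0169, 0.0847]
eef_rot: [0.807, 0.59, -0.0, -0.0]
wrist_force: [-2.8, 1.3, 0.9]
opening: 0.0299
```

Run:
```python
from h import *
w=snap('wrist','w2.png'); o=bot.get_obs(); print(o['time_s'],o['eef_pos'],o['eef_rot'],o['qpos'],o['wrist_force'],o['wrist_torque'],o['opening'])
```

```text
5.9 [0.60489053 0.01695424 0.08472644] [ 8.07199607e-01  5.90278467e-01 -2.11269118e-04 -2.85808053e-04] [-1.67434263e-01  6.19272909e-01  1.35571190e+00  1.04335076e-04
  1.16731217e+00  1.40513421e-01] [-1.65790099  1.02844868  1.21278159] [ 0.10515473  0.29021176 -0.02784001] 0.030482084603742354
```

View pics/w2.png

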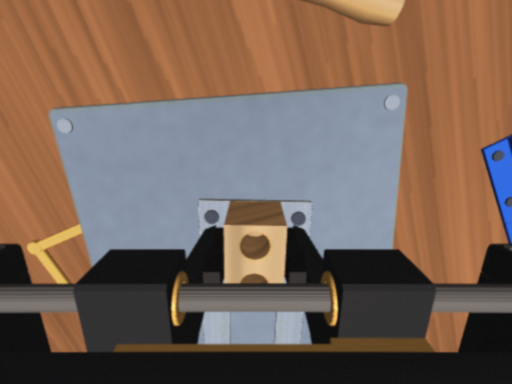

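Emit:
play_rows([
  [0.2,0,0,0,-0.034],
  [0.2,0,0,0,-0.034],
  [0.2,0,-0.1,0,0],
  [0.2,0,-0.107,0,0],
  [0.2,-0.1,0,0,0],
  [0.2,-0.1,0,0,0],
  [0.2,0,0,0,0],
])

```text
time_s: 6.78
eef_pos: [0.595, 0.0105, 0.0847]
eef_rot: [0.787, 0.617, -0.0, -0.0]
wrist_force: [-1.4, -2.0, 1.3]
opening: 0.0299
```

Run:
```python
from h import *
o=bot.get_obs(); print(o['time_s'],o['eef_pos'],o['eef_rot'],o['wrist_force'],o['wrist_torque'],o['opening'])
a=snap('top'); b=snap('scene')
c1=cv2.resize(a['image'][150:240,235:355],None,fx=4,fy=4,interpolation=cv2.INTER_CUBIC)
c2=cv2.resize(b['image'][160:260,165:300],None,fx=3.6,fy=3.6,interpolation=cv2.INTER_CUBIC)
h=max(c1.shape[0],c2.shape[0]); g=np.zeros((h,c1.shape[1]+c2.shape[1],3),np.uint8); g[:c1.shape[0],:c1.shape[1]]=c1; g[:c2.shape[0],c1.shape[1]:]=c2
g=cv2.resize(g,None,fx=.8,fy=.8); cv2.imwrite('pics/s3.png',g); print(g.shape)
```

```text
6.775 [0.5949548  0.01046613 0.08471286] [ 7.86809009e-01  6.17196415e-01 -4.08418976e-04 -5.27181014e-05] [-1.44321871 -1.98341347  1.28391877] [-0.32111375  0.26596727  0.01633937] 0.029947409370761662
(288, 773, 3)
```

View pics/s3.png

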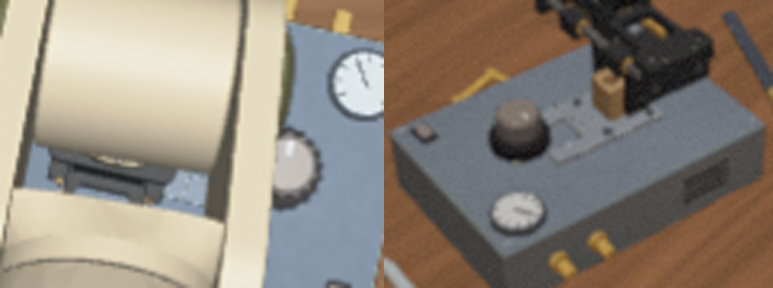

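The top view is blocked by the arm. The scene view shows the fork squared and pointing under the nut. Next I'll advance slowly and watch the forces.

Emit:
play_rows([
  [0.2,-0.05,0,0,0],
  [0.2,-0.05,0,0,0],
  [0.2,-0.05,0,0,0],
  [0.2,-0.05,0,0,0],
])

```text
time_s: 7.38
eef_pos: [0.5933, 0.0032, 0.0847]
eef_rot: [0.787, 0.617, 0.0, -0.0]
wrist_force: [0.8, 1.3, -0.2]
opening: 0.0302
```

Emit:
play_rows([
  [0.2,-0.05,0,0,0],
  [0.2,-0.05,0,0,0],
  [0.2,-0.05,0,0,0],
  [0.2,-0.05,0,0,0],
])

```text
time_s: 7.88
eef_pos: [0.5914, -0.0047, 0.0847]
eef_rot: [0.787, 0.617, -0.0, -0.0]
wrist_force: [-0.2, 2.1, -0.7]
opening: 0.0299
```

Emit:
play_rows([
  [0.2,-0.05,0,0,0],
  [0.2,-0.05,0,0,0],
  [0.2,-0.05,0,0,0],
  [0.2,-0.05,0,0,0],
  [0.2,-0.05,0,0,0],
  [0.2,-0.05,0,0,0],
])

```text
time_s: 8.62
eef_pos: [0.5885, -0.0163, 0.0847]
eef_rot: [0.787, 0.617, -0.0, -0.0]
wrist_force: [1.4, 0.9, -0.9]
opening: 0.0298
```

Emit:
play_rows([
  [0.2,-0.05,0,0,0],
  [0.2,-0.05,0,0,0],
  [0.2,-0.04,0,0,0],
  [0.2,-0.03,0,0,0],
  [0.2,-0.025,0,0,0],
])

```text
time_s: 9.25
eef_pos: [0.5866, -0.0238, 0.0847]
eef_rot: [0.787, 0.617, -0.0, -0.0]
wrist_force: [0.6, 1.3, -0.8]
opening: 0.03
```

Emit:
play_rows([
  [0.2,-0.025,0,0,0],
  [0.2,-0.02,0,0,0],
])

```text
time_s: 9.5
eef_pos: [0.5862, -0.0255, 0.0847]
eef_rot: [0.787, 0.617, -0.0, -0.0]
wrist_force: [0.3, 1.7, -1.0]
opening: 0.0299
```

Run:
```python
from h import *
o=bot.get_obs(); print(o['time_s'],o['eef_pos'],o['wrist_force'],o['wrist_torque'],o['opening'])
d=o['eef_pos'][:2]-[.5692,-.0945]; print(d@[.9714,-.2376],d@[.2376,.9714]-.069)
```

```text
9.5 [ 0.58620404 -0.02548776  0.08472312] [ 0.28254968  1.67115033 -1.02515095] [ 0.20612389  0.02326465 -0.1123206 ] 0.029920279858600178
0.00012042071415730296 0.0020786463662278154
```

Roughly 2 mm remains to the expected contact, and no side force has shown. I'll continue in 0.8 mm steps.

Emit:
play_rows([
  [0.2,-0.02,0,0,0],
  [0.2,-0.02,0,0,0],
])

```text
time_s: 9.75
eef_pos: [0.5858, -0.027, 0.0847]
eef_rot: [0.787, 0.617, -0.0, -0.0]
wrist_force: [-0.0, 2.8, -2.1]
opening: 0.0304
```

Emit:
play_rows([
  [0.2,-0.02,0,0,0],
])

```text
time_s: 9.88
eef_pos: [0.5857, -0.0273, 0.0847]
eef_rot: [0.787, 0.617, 0.0, -0.0]
wrist_force: [1.8, 8.1, 0.0]
opening: 0.03
```

Emit:
play_rows([
  [0.2,-0.02,0,0,0],
])

```text
time_s: 10.0
eef_pos: [0.5856, -0.0274, 0.0848]
eef_rot: [0.787, 0.617, 0.001, -0.001]
wrist_force: [1.6, 11.0, 0.6]
opening: 0.0302
```

Emit:
play_rows([
  [0.2,0,0,0,0],
  [0.2,0,0,0,0],
])

```text
time_s: 10.25
eef_pos: [0.5856, -0.0274, 0.0848]
eef_rot: [0.787, 0.618, 0.001, -0.001]
wrist_force: [1.4, 8.1, -0.4]
opening: 0.0298
```

Run:
```python
from h import *
o=bot.get_obs(); print(o['time_s'],o['eef_pos'],o['eef_rot'],o['wrist_force'],o['wrist_torque'],o['opening'])
```

```text
10.25 [ 0.58562972 -0.02736583  0.08480933] [ 7.86544567e-01  6.17532642e-01  8.05587849e-04 -6.56702022e-04] [ 1.38738171  8.11806882 -0.40041309] [ 1.26199966 -0.10279152 -0.00842263] 0.029812956021186374
```

Emit:
play_rows([
  [0.4,0,0,0,0],
  [0.8,0,0,0,0],
  [1,0,0,0,0],
  [1,0,0,0,0],
  [1,0,0,-0.3,0],
  [1,0,0,-0.8,0],
  [1,-0.2,0,-0.95,0],
  [1,-0.2,0,-0.95,0],
  [1,0,0,-0.6,0],
  [1,0,0,0,0],
  [1,0,0,0,0],
])

```text
time_s: 11.62
eef_pos: [0.5813, -0.044, 0.2279]
eef_rot: [0.787, 0.617, -0.0, -0.001]
wrist_force: [0.3, 0.3, 0.4]
opening: 0.088
```

Run:
```python
from h import *
w=snap('wrist','w4.png');o=bot.get_obs(); print(o['time_s'],o['eef_pos'],o['eef_rot'],o['wrist_force'],o['wrist_torque'],o['opening'])
im=w['image']; c=im[80:290,180:340]
c=cv2.resize(c,None,fx=2.8,fy=2.8,interpolation=cv2.INTER_CUBIC)
c=cv2.convertScaleAbs(c,alpha=1.5,beta=-90); cv2.imwrite('pics/w4c.png',c); print(c.shape)
```

```text
11.675 [ 0.58124188 -0.04394798  0.22756962] [ 7.86628798e-01  6.17425227e-01 -6.67898798e-04 -8.81156860e-04] [0.63910406 0.37579893 0.05155338] [-0.00649643 -0.0369438  -0.00404141] 0.08831269064559183
(588, 448, 3)
```

View pics/w4c.png

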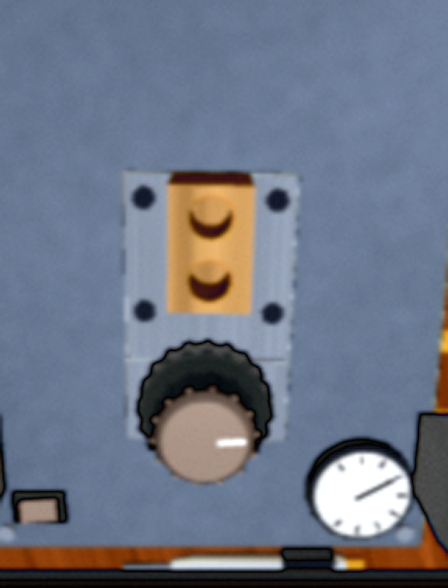

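The fork is now under the nut on both sides, with its plate corners at (124,170), (299,172), (131,439) and (284,439) in the crop. I'll compute its pose relative to the box.

Run:
```python
from h import *
w=snap('wrist'); f=lambda x,y:(x/2.8+180-.3,y/2.8+80-.3)
P=[onz(w,*f(*p),.079)[:2] for p in [(124,170),(299,172),(284,439),(131,439)]]
xa=P[1]-P[0]+P[2]-P[3]; ya=P[0]+P[1]-P[2]-P[3]
print('yaw',np.arctan2(xa[1],xa[0]),np.arctan2(-ya[0],ya[1]),np.linalg.norm(xa)/2,np.linalg.norm(ya)/2)
s=-.24;Y=np.array([-np.sin(s),np.cos(s)])
print('org',np.mean(P,0)-.035*Y, 'grip-based',np.array([.5856,-.0274])-.069*Y)
print('knob',onz(w,*f(204,441),.124),'mark',onz(w,*f(243,442),.124),'gauge',onz(w,*f(360,490),.083))
# box edges: switch & gauge line, left/right edges
print('switch',onz(w,*f(39,508),.08))
```

```text
yaw -0.2445699942412231 -0.2535097767939267 0.0665540660963575 0.11415613966292848
org [ 0.57038319 -0.09392547] grip-based [ 0.56919852 -0.09442232]
knob [ 0.56856346 -0.09342702  0.124     ] mark [ 0.58228818 -0.09717688  0.124     ] gauge [ 0.62327719 -0.15252529  0.083     ]
switch [ 0.48422198 -0.12983471  0.08      ]
```

The stand is home and square: the camera puts its origin at (0.5704,-0.0939) and the gripper gives (0.5692,-0.0944), with the neck at about (0.569,-0.0943). Next is the ring nut, with the jaws kept within ±50° of the box's x axis so that the fingers clear the block.

Emit:
play_rows([
  [0.73,-0.65,0,0,0],
  [0.73,-0.65,0,0,0],
  [0.73,0,0,0,-0.174],
  [0.73,0,0,0,-0.174],
  [0.73,0,0,0,-0.174],
  [0.73,0,0,0,-0.174],
  [0.73,0,0,0,-0.174],
  [0.73,0,0,0.8,0],
  [0.73,0,0,0.5,0],
  [0.73,0,0,0,0],
  [0.73,0,0,0,0],
])

```text
time_s: 13.1
eef_pos: [0.5696, -0.0947, 0.1773]
eef_rot: [0.453, 0.891, 0.0, 0.0]
wrist_force: [0.7, -0.0, -0.6]
opening: 0.0645
```

Run:
```python
from h import *
w=snap('wrist','w5.png');o=bot.get_obs(); print(o['time_s'],o['eef_pos'],o['eef_rot'],o['qpos'],o['wrist_force'],o['wrist_torque'],o['opening'])
M=frame(o); d=np.array([.569,-.0943,.0875])-o['eef_pos']; print('units',M.T@d/.04, 2*np.arctan2(o['eef_rot'][1],o['eef_rot'][0]))
```

```text
13.15 [ 0.56971482 -0.09476315  0.17752946] [4.53219676e-01 8.91398610e-01 6.67069468e-05 6.62312865e-04] [-3.69703796e-01  4.77176794e-01  1.32153919e+00 -3.97301948e-07
  1.34154534e+00 -9.99751862e-01] [ 0.16907544  0.06807203 -0.85675206] [-0.00981058 -0.14010974 -0.00505858] 0.06422438278250259
units [ 0.02240621 -0.00923616  2.25070682] 2.2008444831094183
```

View pics/w5.png

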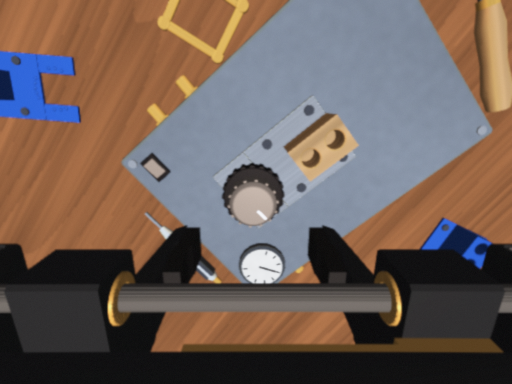

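The knob, at (253,205), is centred between the fingers. Now I'll descend and grip the ring.

Emit:
play_rows([
  [0.73,0.02,-0.01,0.7,0],
  [0.73,0,0,0.7,0],
  [0.73,0,0,0.4,0],
  [0.73,0,0,0.25,0],
  [0.73,0,0,0.2,0],
  [0.73,0,0,0,0],
], grip_force=35)

```text
time_s: 13.9
eef_pos: [0.5686, -0.0943, 0.0868]
eef_rot: [0.453, 0.891, 0.0, -0.0]
wrist_force: [1.5, 0.8, 0.2]
opening: 0.0642
```

Emit:
play_rows([
  [0.66,0,0,0,0],
  [0.62,0,0,0,0],
  [0.58,0,0,0,0],
  [0.5,0,0,0,0],
  [0.5,0,0,0,0],
])

```text
time_s: 14.52
eef_pos: [0.5683, -0.0947, 0.0872]
eef_rot: [0.453, 0.891, -0.0, -0.0]
wrist_force: [-4.1, -3.2, 5.0]
opening: 0.0528
```

```bash
cat > rd.py <<'E'
from h import *
T=[];F=[];J=[]
for i in range(4):
    o=bot.get_obs(); T.append(o['wrist_torque']);F.append(o['wrist_force']);J.append(o['tau'][5])
    if i<3: bot.snapshot('wrist')
print(o['time_s'].__round__(2),o['eef_pos'].round(4),'psi',round(2*np.arctan2(o['eef_rot'][1],o['eef_rot'][0]),4),'open',round(o['opening'],4),'q6',round(o['qpos'][5],3))
print('F',np.mean(F,0).round(2),'T',np.mean(T,0).round(3),'Tz',np.round([t[2] for t in T],3),'tau6',np.round(J,3))
E
python3 rd.py
```

```text
14.68 [ 0.5683 -0.0947  0.0872] psi 2.2008 open 0.053 q6 -1.0
F [-3.93 -3.07  4.27] T [-0.567  0.614  0.044] Tz [0.042 0.044 0.069 0.02 ] tau6 [0.039 0.039 0.039 0.039]
```

Emit:
play_rows([
  [0.5,0,-0.01,0.006,0.1],
  [0.5,0,0,0.006,0.1],
  [0.5,0,0,0.006,0.1],
])

```text
time_s: 15.05
eef_pos: [0.5679, -0.0949, 0.0864]
eef_rot: [0.582, 0.813, -0.001, -0.0]
wrist_force: [-4.4, -3.9, 4.2]
opening: 0.0531
```

```bash
python3 rd.py
```

```text
15.2 [ 0.5679 -0.0949  0.0864] psi 1.9003 open 0.0531 q6 -0.7
F [-4.04 -3.6   3.84] T [-0.597  0.667  0.121] Tz [ 0.212  0.205  0.091 -0.022] tau6 [-0.749  0.047  0.763  0.202]
```

Emit:
play_rows([
  [0.5,0,-0.01,0.006,0.1],
  [0.5,0,0,0.006,0.1],
  [0.5,0,0,0.006,0.1],
])

```text
time_s: 15.58
eef_pos: [0.5674, -0.095, 0.0856]
eef_rot: [0.697, 0.717, -0.001, -0.0]
wrist_force: [-4.4, -3.4, 3.7]
opening: 0.053
```

```bash
python3 rd.py
```

```text
15.72 [ 0.5674 -0.095   0.0856] psi 1.6004 open 0.053 q6 -0.4
F [-4.68 -3.62  4.05] T [-0.555  0.721  0.134] Tz [ 0.286  0.149  0.104 -0.004] tau6 [-0.75   0.046  0.763  0.201]
```

Emit:
play_rows([
  [0.5,0,0,0.006,0.1],
  [0.5,0,0,0.006,0.1],
  [0.5,0,0,0.006,0.1],
])

```text
time_s: 16.1
eef_pos: [0.567, -0.0949, 0.0849]
eef_rot: [0.797, 0.604, -0.001, -0.0]
wrist_force: [-7.5, -2.7, 4.8]
opening: 0.0531
```

```bash
python3 rd.py
```

```text
16.25 [ 0.567  -0.0949  0.0849] psi 1.3004 open 0.0531 q6 -0.1
F [-6.83 -3.18  4.55] T [-0.565  1.067  0.107] Tz [ 0.236  0.24  -0.007 -0.043] tau6 [-0.751  0.045  0.762  0.2  ]
```

Emit:
play_rows([
  [0.5,0,-0.012,0.006,0.1],
  [0.5,0,0,0.006,0.1],
  [0.5,0,0,0.006,0.1],
])

```text
time_s: 16.62
eef_pos: [0.5666, -0.0947, 0.0841]
eef_rot: [0.878, 0.479, -0.001, -0.0]
wrist_force: [-6.8, -3.8, 4.8]
opening: 0.0533
```

```bash
python3 rd.py
```

```text
16.77 [ 0.5666 -0.0947  0.0841] psi 1.0004 open 0.053 q6 0.2
F [-6.67 -3.26  4.87] T [-0.483  1.015  0.132] Tz [0.293 0.218 0.013 0.005] tau6 [-0.753  0.043  0.759  0.197]
```

Emit:
play_rows([
  [0.5,0,0,0.006,0.1],
  [0.5,0,0,0.006,0.1],
  [0.5,0,0,0.006,0.1],
])

```text
time_s: 17.15
eef_pos: [0.5663, -0.0945, 0.0833]
eef_rot: [0.94, 0.342, -0.001, -0.0]
wrist_force: [-6.6, -2.0, 5.5]
opening: 0.053
```

```bash
python3 rd.py
```

```text
17.3 [ 0.5662 -0.0945  0.0833] psi 0.7005 open 0.0531 q6 0.5
F [-6.81 -2.27  5.46] T [-0.337  1.219  0.131] Tz [0.289 0.189 0.03  0.016] tau6 [-0.756  0.04   0.756  0.194]
```

Emit:
play_rows([
  [0.56,0,0,0,0],
  [0.64,0,0,0,0],
  [0.7,0,0,0,0],
  [0.7,0,0,0,0],
])

```text
time_s: 17.8
eef_pos: [0.5676, -0.0944, 0.0831]
eef_rot: [0.939, 0.343, 0.0, 0.0]
wrist_force: [-0.3, -1.2, -0.3]
opening: 0.0617
```

```bash
python3 rd.py
python3 - <<'E'
from h import *
w=cv2.imread('pics/w5.png')
im=snap('wrist')['image']; c=snap('scene')['image'][160:250,180:270]
c=cv2.resize(c,(384,384),interpolation=cv2.INTER_CUBIC); g=np.hstack([im[:, 60:440],c]); cv2.imwrite('pics/w6.png',g)
E
```

```text
17.95 [ 0.5675 -0.0944  0.0831] psi 0.7008 open 0.0614 q6 0.499
F [-0.32 -0.55 -0.14] T [-0.03  -0.023  0.025] Tz [0.019 0.033 0.021 0.027] tau6 [0. 0. 0. 0.]
```

View pics/w6.png

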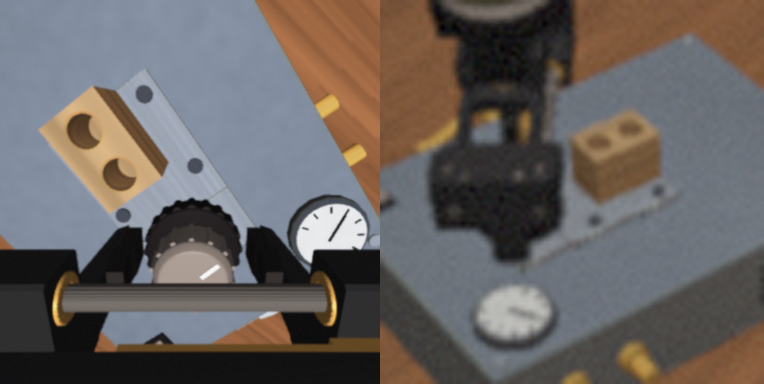

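The gaps to the ring look even, and the knob mark points as it did before. I'll regrip for the second stroke.

Emit:
play_rows([
  [0.7,0,0,-0.08,-0.15],
  [0.7,0,0,0,-0.15],
  [0.7,0,0,0,-0.15],
  [0.7,0,0,0,-0.15],
  [0.7,0,0,0,-0.15],
  [0.7,0,0,0,-0.15],
  [0.7,0,0,0,-0.15],
  [0.7,0,0,0,-0.15],
  [0.7,0,0,0,-0.15],
  [0.7,0,0,0,-0.15],
  [0.7,0,-0.01,0,0],
  [0.62,0,0,0,0],
  [0.58,0,0,0,0],
  [0.5,0,0,0,0],
  [0.5,0,0,0,0],
])

```text
time_s: 19.92
eef_pos: [0.5677, -0.0943, 0.0865]
eef_rot: [0.454, 0.891, 0.001, 0.001]
wrist_force: [4.5, 3.3, -0.1]
opening: 0.0527
```

```bash
python3 rd.py
```

```text
20.07 [ 0.5677 -0.0943  0.0865] psi 2.1991 open 0.0531 q6 -1.0
F [ 4.21  3.55 -0.49] T [ 0.491 -0.704 -0.008] Tz [-0.036 -0.022 -0.012  0.039] tau6 [-0.006 -0.005 -0.008 -0.009]
```

Emit:
play_rows([
  [0.5,0,0,0.006,0.1],
  [0.5,0,0,0.006,0.1],
  [0.5,0,0,0.006,0.1],
])

```text
time_s: 20.45
eef_pos: [0.5675, -0.0944, 0.0857]
eef_rot: [0.583, 0.812, 0.0, 0.0]
wrist_force: [3.3, 1.8, 0.9]
opening: 0.0531
```

```bash
python3 rd.py
```

```text
20.6 [ 0.5675 -0.0944  0.0857] psi 1.9014 open 0.0529 q6 -0.702
F [ 3.4   2.39 -0.1 ] T [ 0.387 -0.577  0.093] Tz [ 0.305  0.171 -0.012 -0.092] tau6 [-0.747 -0.115  0.839  0.255]
```

Emit:
play_rows([
  [0.5,0,0,0.006,0.1],
  [0.5,0,0,0.006,0.1],
  [0.5,0,0,0.006,0.1],
])

```text
time_s: 20.98
eef_pos: [0.5673, -0.0945, 0.0853]
eef_rot: [0.697, 0.717, 0.0, 0.0]
wrist_force: [2.2, 2.9, 3.6]
opening: 0.0528
```

```bash
python3 rd.py
```

```text
21.12 [ 0.5672 -0.0945  0.0853] psi 1.6034 open 0.053 q6 -0.404
F [2.39 3.26 3.16] T [ 0.477 -0.319  0.177] Tz [0.419 0.192 0.093 0.004] tau6 [-0.634 -0.069  0.929  0.34 ]
```

The torque has started to rise, so the washer is bearing. I'll take smaller steps.

Emit:
play_rows([
  [0.5,0,0,0.004,0.1],
  [0.5,0,0,0.004,0.1],
])

```text
time_s: 21.38
eef_pos: [0.5671, -0.0945, 0.0851]
eef_rot: [0.764, 0.645, 0.0, 0.0]
wrist_force: [0.4, 5.8, 6.4]
opening: 0.0534
```

```bash
python3 rd.py
```

```text
21.52 [ 0.5671 -0.0945  0.0851] psi 1.4034 open 0.053 q6 -0.204
F [1.59 3.61 5.88] T [ 0.579 -0.057  0.245] Tz [0.435 0.316 0.194 0.034] tau6 [-0.629  0.121  0.891  0.284]
```

Emit:
play_rows([
  [0.5,0,0,0,0.03],
])

```text
time_s: 21.65
eef_pos: [0.5671, -0.0945, 0.0851]
eef_rot: [0.773, 0.634, 0.0, 0.0]
wrist_force: [0.8, 2.9, 5.1]
opening: 0.0528
```

```bash
python3 rd.py
```

```text
21.8 [ 0.5671 -0.0945  0.0851] psi 1.3741 open 0.0529 q6 -0.174
F [0.78 3.83 5.6 ] T [ 0.615 -0.06   0.384] Tz [0.52  0.371 0.346 0.297] tau6 [-0.012  0.326  0.506  0.337]
```

Emit:
play_rows([
  [0.5,0,0,0,0.03],
])

```text
time_s: 21.92
eef_pos: [0.567, -0.0945, 0.0851]
eef_rot: [0.783, 0.622, 0.0, -0.0]
wrist_force: [0.7, 3.6, 6.3]
opening: 0.0529
```

```bash
python3 rd.py
```

```text
22.07 [ 0.567  -0.0945  0.085 ] psi 1.3441 open 0.0528 q6 -0.144
F [0.57 3.69 6.07] T [ 0.564 -0.049  0.366] Tz [0.454 0.389 0.326 0.297] tau6 [0.012 0.312 0.499 0.337]
```

Emit:
play_rows([
  [0.5,0,0,0,0.03],
])

```text
time_s: 22.2
eef_pos: [0.567, -0.0945, 0.085]
eef_rot: [0.792, 0.611, 0.0, 0.0]
wrist_force: [1.4, 3.6, 4.9]
opening: 0.0529
```

```bash
python3 rd.py
```

```text
22.35 [ 0.567  -0.0945  0.085 ] psi 1.314 open 0.053 q6 -0.114
F [0.64 3.34 5.39] T [ 0.595 -0.046  0.343] Tz [0.466 0.323 0.319 0.264] tau6 [-0.024  0.273  0.476  0.317]
```

The torque has stopped rising, so the fingers may be slipping on the ring. I'll test with a firmer grip and the same small step.

Emit:
play_rows([
  [0.5,0,0,0,0],
  [0.5,0,0,0,0],
  [0.5,0,0,0,0.03],
], grip_force=58)

```text
time_s: 22.72
eef_pos: [0.567, -0.0945, 0.085]
eef_rot: [0.801, 0.599, 0.0, -0.0]
wrist_force: [0.5, 4.2, 6.2]
opening: 0.0525
```

```bash
python3 rd.py
```

```text
22.88 [ 0.567  -0.0945  0.085 ] psi 1.2841 open 0.0528 q6 -0.085
F [0.34 3.64 5.33] T [ 0.589 -0.063  0.4  ] Tz [0.504 0.434 0.36  0.3  ] tau6 [-0.03   0.286  0.526  0.373]
```

Emit:
play_rows([
  [0.5,0,0,0,0.03],
])

```text
time_s: 23.0
eef_pos: [0.567, -0.0945, 0.085]
eef_rot: [0.81, 0.587, 0.0, -0.0]
wrist_force: [-0.6, 3.3, 4.8]
opening: 0.0524
```

```bash
python3 rd.py
```

```text
23.15 [ 0.567  -0.0945  0.085 ] psi 1.2541 open 0.0527 q6 -0.055
F [-0.08  3.55  4.72] T [0.596 0.035 0.397] Tz [0.402 0.423 0.438 0.323] tau6 [0.026 0.364 0.582 0.426]
```

Emit:
play_rows([
  [0.5,0,0,0,0.03],
])

```text
time_s: 23.28
eef_pos: [0.5669, -0.0945, 0.085]
eef_rot: [0.819, 0.574, 0.0, -0.0]
wrist_force: [-0.9, 3.6, 4.9]
opening: 0.0523
```

```bash
python3 rd.py
```

```text
23.43 [ 0.5669 -0.0945  0.085 ] psi 1.2241 open 0.0525 q6 -0.025
F [0.33 3.24 5.16] T [ 0.616 -0.003  0.303] Tz [0.411 0.346 0.263 0.191] tau6 [0.034 0.335 0.515 0.322]
```

Readings disagree: about +0.15 to +0.2 from torque and up to +0.26 from angle. There is time left, so I'll back off to the free range with the firm grip and take a like-for-like free baseline. Then I'll tighten against it.

Emit:
play_rows([
  [0.5,0,0,-0.012,-0.09],
  [0.5,0,0,-0.012,-0.09],
  [0.5,0,0,-0.006,-0.09],
  [0.5,0,0,-0.006,-0.09],
  [0.5,0,0,-0.006,-0.09],
  [0.5,0,0,-0.006,-0.09],
  [0.5,0,0,-0.006,-0.09],
  [0.5,0,0,-0.006,-0.09],
  [0.5,0,0,-0.006,-0.09],
  [0.5,0,0,-0.006,-0.09],
  [0.5,0,0,0,0],
  [0.5,0,0,0,0.03],
])

```text
time_s: 24.92
eef_pos: [0.5676, -0.0943, 0.0865]
eef_rot: [0.5, 0.866, 0.001, 0.0]
wrist_force: [7.7, 4.0, -9.1]
opening: 0.0531
```

```bash
python3 rd.py
```

```text
25.07 [ 0.5676 -0.0943  0.0864] psi 2.0937 open 0.0527 q6 -0.894
F [ 8.27  3.51 -8.59] T [ 0.562 -1.405  0.264] Tz [0.358 0.287 0.21  0.201] tau6 [-0.113  0.208  0.427  0.265]
```

Emit:
play_rows([
  [0.5,0,0,0.002,0.03],
])

```text
time_s: 25.2
eef_pos: [0.5676, -0.0943, 0.0863]
eef_rot: [0.513, 0.858, 0.001, -0.0]
wrist_force: [8.4, 4.0, -8.8]
opening: 0.0524
```

```bash
python3 rd.py
```

```text
25.35 [ 0.5676 -0.0944  0.0864] psi 2.0637 open 0.0522 q6 -0.864
F [ 8.15  3.38 -8.89] T [ 0.536 -1.368  0.27 ] Tz [0.349 0.319 0.23  0.181] tau6 [-0.124  0.205  0.428  0.266]
```

Emit:
play_rows([
  [0.5,0,0,0.002,0.03],
])

```text
time_s: 25.48
eef_pos: [0.5675, -0.0944, 0.0863]
eef_rot: [0.526, 0.85, 0.001, -0.0]
wrist_force: [8.0, 3.4, -9.2]
opening: 0.0525
```

```bash
python3 rd.py
```

```text
25.62 [ 0.5676 -0.0944  0.0863] psi 2.0337 open 0.0525 q6 -0.834
F [ 7.66  3.6  -8.47] T [ 0.526 -1.361  0.228] Tz [0.338 0.272 0.17  0.132] tau6 [-0.124  0.205  0.428  0.266]
```

The free baseline is very repeatable: tau6 after the step is -0.124 each time. That puts the earlier tight reading at roughly +0.15. I'll retighten against this baseline.

Emit:
play_rows([
  [0.5,0,0,0.012,0.1],
  [0.5,0,0,0.012,0.1],
  [0.5,0,0,0.012,0.1],
  [0.5,0,0,0,0],
  [0.5,0,0,0.002,0.03],
])

```text
time_s: 26.25
eef_pos: [0.5673, -0.0945, 0.0855]
eef_rot: [0.659, 0.752, 0.0, 0.0]
wrist_force: [4.2, 3.1, -1.0]
opening: 0.0526
```

```bash
python3 rd.py
```

```text
26.4 [ 0.5673 -0.0945  0.0855] psi 1.7038 open 0.0524 q6 -0.504
F [ 4.07  3.46 -1.51] T [ 0.538 -0.765  0.255] Tz [0.324 0.207 0.26  0.23 ] tau6 [-0.059  0.191  0.435  0.276]
```

Emit:
play_rows([
  [0.5,0,0,0.01,0.1],
  [0.5,0,0,0.01,0.1],
  [0.5,0,0,0,0],
  [0.5,0,0,0.002,0.03],
])

```text
time_s: 26.9
eef_pos: [0.5671, -0.0945, 0.0852]
eef_rot: [0.741, 0.672, 0.0, 0.0]
wrist_force: [2.6, 5.5, 5.0]
opening: 0.0523
```

```bash
python3 rd.py
```

```text
27.05 [ 0.5672 -0.0945  0.0852] psi 1.4721 open 0.0524 q6 -0.273
F [2.07 4.58 5.11] T [ 0.732 -0.293  0.331] Tz [0.27  0.391 0.321 0.344] tau6 [-0.147  0.202  0.524  0.373]
```

Emit:
play_rows([
  [0.5,0,0,0,0.1],
  [0.5,0,0,0,0.1],
  [0.5,0,0,0,0],
  [0.5,0,0,0,0.03],
])

```text
time_s: 27.55
eef_pos: [0.5669, -0.0945, 0.085]
eef_rot: [0.813, 0.582, -0.0, -0.0]
wrist_force: [1.1, 4.8, 5.1]
opening: 0.0522
```

```bash
python3 rd.py
```

```text
27.7 [ 0.567  -0.0945  0.085 ] psi 1.2437 open 0.0524 q6 -0.044
F [1.28 4.62 5.18] T [ 0.835 -0.136  0.323] Tz [0.362 0.32  0.28  0.331] tau6 [-0.085  0.231  0.489  0.336]
```

Emit:
play_rows([
  [0.5,0,0,0,0.03],
])

```text
time_s: 27.82
eef_pos: [0.5669, -0.0945, 0.085]
eef_rot: [0.822, 0.57, -0.0, -0.0]
wrist_force: [0.2, 4.8, 5.2]
opening: 0.0524
```

```bash
python3 rd.py
```

```text
27.98 [ 0.5669 -0.0945  0.085 ] psi 1.2138 open 0.0522 q6 -0.014
F [0.84 5.08 5.04] T [ 0.793 -0.099  0.345] Tz [0.55  0.278 0.261 0.291] tau6 [0.049 0.326 0.507 0.364]
```

The torque at this angle repeats the earlier value, so there is no slip and it stands about +0.15 to +0.17 over free. I'll add a little more in the same small steps.

Emit:
play_rows([
  [0.5,0,0,0,0.03],
  [0.5,0,0,0,0.03],
  [0.5,0,0,0,0],
])

```text
time_s: 28.35
eef_pos: [0.5669, -0.0945, 0.0849]
eef_rot: [0.838, 0.545, -0.0, -0.0]
wrist_force: [1.1, 5.4, 4.7]
opening: 0.0528
```

Emit:
play_rows([
  [0.5,0,0,0,0.03],
])

```text
time_s: 28.48
eef_pos: [0.5668, -0.0945, 0.0849]
eef_rot: [0.846, 0.532, -0.0, -0.0]
wrist_force: [0.6, 4.9, 4.1]
opening: 0.0527
```

```bash
python3 rd.py
```

```text
28.62 [ 0.5669 -0.0945  0.0849] psi 1.1234 open 0.0523 q6 0.076
F [0.55 5.17 5.12] T [ 0.864 -0.019  0.388] Tz [0.505 0.417 0.321 0.307] tau6 [0.012 0.341 0.568 0.408]
```

Emit:
play_rows([
  [0.5,0,0,0,0.03],
])

```text
time_s: 28.75
eef_pos: [0.5668, -0.0945, 0.0849]
eef_rot: [0.854, 0.52, -0.0, -0.0]
wrist_force: [-0.4, 5.4, 5.2]
opening: 0.0526
```

```bash
python3 rd.py
```

```text
28.9 [ 0.5668 -0.0945  0.0849] psi 1.0934 open 0.0526 q6 0.106
F [0.35 4.83 5.09] T [ 0.867 -0.004  0.394] Tz [0.444 0.41  0.37  0.353] tau6 [0.018 0.347 0.573 0.413]
```

The four tau6 samples now agree cleanly at +0.145 over free. I'll go about 0.2 rad further.

Emit:
play_rows([
  [0.5,0,0,0.002,0.03],
  [0.5,0,0,0.002,0.03],
  [0.5,0,0,0.002,0.03],
  [0.5,0,0,0.002,0.03],
  [0.5,0,0,0,0],
])

```text
time_s: 29.52
eef_pos: [0.5667, -0.0944, 0.0848]
eef_rot: [0.884, 0.468, -0.0, -0.0]
wrist_force: [-0.5, 4.8, 7.9]
opening: 0.0526
```

Emit:
play_rows([
  [0.5,0,0,0,0.03],
])

```text
time_s: 29.65
eef_pos: [0.5667, -0.0944, 0.0848]
eef_rot: [0.891, 0.454, -0.0, -0.0]
wrist_force: [-0.9, 5.7, 6.0]
opening: 0.0525
```

```bash
python3 rd.py
```

```text
29.8 [ 0.5667 -0.0944  0.0848] psi 0.9436 open 0.0524 q6 0.256
F [-0.48  5.19  7.32] T [1.012 0.227 0.452] Tz [0.52  0.469 0.427 0.392] tau6 [0.055 0.382 0.609 0.449]
```

Emit:
play_rows([
  [0.5,0,0,0,0.03],
])

```text
time_s: 29.92
eef_pos: [0.5667, -0.0944, 0.0848]
eef_rot: [0.898, 0.441, -0.0, -0.0]
wrist_force: [-0.8, 5.7, 7.9]
opening: 0.0523
```

```bash
python3 rd.py
```

```text
30.07 [ 0.5667 -0.0944  0.0848] psi 0.9135 open 0.0527 q6 0.286
F [-0.46  5.64  7.46] T [1.055 0.226 0.451] Tz [0.479 0.466 0.43  0.428] tau6 [0.061 0.391 0.625 0.466]
```

About +0.19 now by tau6, and +0.197 by wrist torque: finger-tight. I'll release, lift straight up and check.

Emit:
play_rows([
  [0.58,0,0,0,0],
  [0.64,0,0,0,0],
  [0.7,0,0,0,0],
  [0.73,0,0,0,0],
  [0.73,0,0,-0.2,0],
  [0.73,0,0,-0.5,0],
  [0.73,0,0,-0.9,0],
  [0.73,0,0,-0.9,0],
  [0.73,0,0,-0.9,0],
  [0.73,0,0,-0.5,0.14],
  [1,0,0,0,-0.14],
  [1,0.5,0,0,-0.14],
  [1,0.5,0,0,-0.14],
  [1,0,0,0,-0.14],
  [1,0,0,0,0],
  [1,0,0,0,0],
])

```text
time_s: 32.08
eef_pos: [0.5892, -0.0617, 0.2409]
eef_rot: [0.788, 0.616, 0.0, 0.0]
wrist_force: [-0.7, -0.2, -0.4]
opening: 0.0881
```

Run:
```python
from h import *
w=snap('wrist','w7.png');o=bot.get_obs(); print(o['time_s'],o['eef_pos'],2*np.arctan2(o['eef_rot'][1],o['eef_rot'][0]),o['wrist_force'],o['wrist_torque'])
b=snap('scene')['image'][150:265,160:305]
c=cv2.convertScaleAbs(cv2.resize(w['image'][60:290,150:350],None,fx=2.5,fy=2.5,interpolation=cv2.INTER_CUBIC),alpha=1.4,beta=-70)
b=cv2.resize(b,(290,230),interpolation=cv2.INTER_CUBIC); g=np.zeros((575,790,3),np.uint8); g[:,:500]=c; g[:230,500:]=b
cv2.imwrite('pics/w7c.png',g)
```

```text
32.125 [ 0.58917655 -0.06177408  0.24083283] 1.3283294235784735 [0.30460801 0.35653162 0.3457805 ] [-0.03612593 -0.09439075  0.0529358 ]
```

View pics/w7c.png

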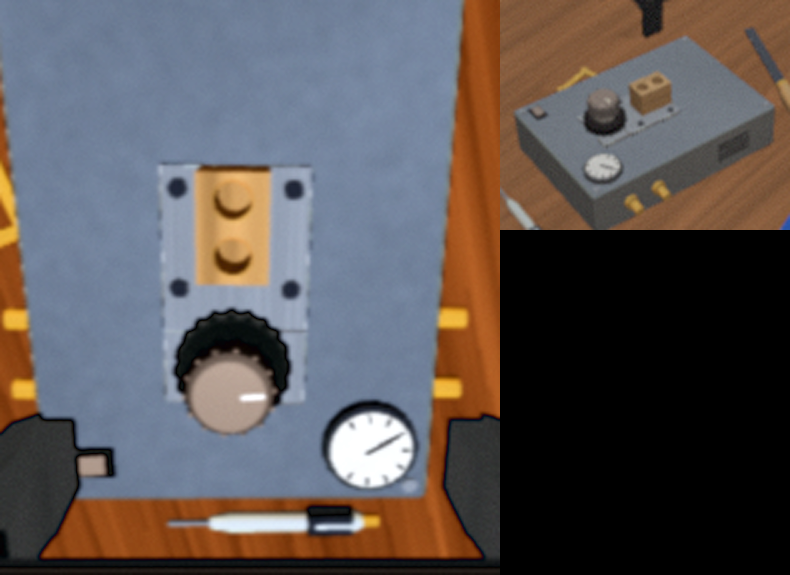

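Run:
```python
from h import *
w=snap('wrist'); f=lambda x,y:(x/2.5+150-.3,y/2.5+60-.3)
P=[onz(w,*f(*p),.079)[:2] for p in [(160,164),(312,165),(303,403),(166,403)]]
xa=P[1]-P[0]+P[2]-P[3]; ya=P[0]+P[1]-P[2]-P[3]
print('stand yaw',np.arctan2(xa[1],xa[0]),np.arctan2(-ya[0],ya[1]),np.linalg.norm(xa)/2,np.linalg.norm(ya)/2)
s=-.24;Y=np.array([-np.sin(s),np.cos(s)]); print('org',np.mean(P,0)-.035*Y)
a,b=onz(w,*f(241,398),.124),onz(w,*f(265,397),.124); k=onz(w,*f(229,397),.124); print('knob',k,'mark dir',np.arctan2(*(b-k)[1::-1]),np.arctan2(*(b-a)[1::-1]))
E=[onz(w,*f(*p),.075)[:2] for p in [(5,100),(38,400),(462,40),(429,480)]]
for i in (0,2):
  d=E[i]-E[i+1]; print('box edge yaw',np.arctan2(-d[0],d[1]))
d=onz(w,*f(429,497),.075)-onz(w,*f(110,499),.075); print('front edge',np.arctan2(d[1],d[0]))
```

```text
stand yaw -0.24487393205370495 -0.25928895101676563 0.06746168379864977 0.11474108910561215
org [ 0.57001402 -0.09444278]
knob [ 0.56866757 -0.09389222  0.124     ] mark dir -0.24175175130710125 -0.1966489420324873
box edge yaw -0.23914696775523664
box edge yaw -0.23389246569602265
front edge -0.23455356166338337
```

```bash
python3 -c "
from station import bot
print(bot.hand_in())"
```

```text
the job is handed in; nothing more can be done
None
```

The stand is fitted to the air control box and the ring nut is finger-tight on its foot. I handed the job in at about 32 s with the arm clear.

**Stand:** I gripped the wooden block, squared it and slid the fork round the collar. It stopped on the collar with about 8–11 N. Its measured origin is within about 1 mm of the neck.

**Nut:** I turned it clockwise in two strokes. My first tightening gave unclear torque readings. So I backed the nut off about 0.9 rad to get a proper free-running reading, then retightened it. It ended at about +0.19 N m over free by joint torque and about +0.20 N m by the wrist sensor.

**Knob and bench items:** The knob's white mark points as it did before, to within what I could measure (about 0.05 rad). I did not touch the file, brass frame or handpiece.

**Readings that disagreed:**
- **Squareness:** the stand's yaw came out at -0.245 from its width and -0.259 from its length, against -0.234 to -0.239 for the box. That suggests 0.01–0.02 rad of skew, which is near the limit of the picture measurement and barely changed from before tightening.
- **Neck position:** estimates from the different views spread over about 2 mm. This left side forces of about 5–8 N while the ring was gripped.

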